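# Load a spray can into the wire rack and close up the row

### The job

Push the loose spray can along the bench into the mouth of the wire rack's can lane, and keep pushing gently until the whole row stands closed up, can against can, firmly home against the stop at the lane's end. Then swing the low gate shut behind it. Push low, so that the cans slide upright: do not lift, topple or dent them, and leave everything else on the bench alone.

Things in the scene. Friction and masses are not known exactly. Their poses are not given: they have to be found in the camera images.
- can_c: the loose spray can, on the open bench before the mouth of the rack's lane, up to 50 mm off the lane's line. All cans: 48 mm diameter, 190 mm tall (straight cylinder to 146 mm, then a cap 44 mm wide), 0.17 to 0.31 kg; origin: centre of the underside, z up. They slide under 0.8 to 2.3 N each, can tip over if pushed above about 35 mm, and their thin walls dent if pressed with over 20 N
- can_b: the same kind of can, standing loose in the lane nearer its mouth, not yet touching its neighbour
- can_a: the same kind of can, standing loose, deepest in the lane, not yet touching the stop
- rack: steel wire can rack fixed to the bench. Origin: on the bench, middle of the lane's mouth; x across the lane, y out of the mouth, z up. The lane runs towards -y, 54 mm wide inside between low guide wires (22 mm up, 6 mm thick) that flare to 78 mm at y = +14 mm; it has no floor, cans slide on the bench. Upper guide wires 125 mm up begin at y = -50 mm
- shelf_edge (a point): middle of the front edge of the rack's wire shelf, 218 mm up, at rack y = -55 mm; the shelf covers the lane from there to y = -204 mm, so cans cannot be set in from above. It stands on four posts 12 mm square at rack x = +-41 mm, y = -55 and -200 mm
- end_frame: cross plate at the closed end of the lane (rack x = 0, y = -206 mm; origin on the bench). It carries the stop, an upright plate 44 mm wide, 10 to 66 mm above the bench, on a spindle locked by a wing nut. The stop's face is set anywhere from rack y = -150 to -170 mm; this setting is not measured and has to be felt. Locked, it is rigid
- gate (a joint): gate angle: 0 rad is shut across the mouth against its catch, growing as it swings outward; it starts 1.7 to 2.3 rad open and stays where it is left (about 0.5 N at its end moves it). The gate is a steel flap 3 mm thick, 10 to 34 mm above the bench, reaching 93 mm from its upright hinge pin
- gate_hinge (a point): the gate's hinge pin, at rack x = +47 mm, y = +28 mm, 22 mm up; shut, the gate lies along the rack's -x from here; to open, it swings out through +y towards +x. Beside it and across the mouth (rack x = +-47 mm, y = +18 mm) stand short posts 10 mm square, 36 mm tall: gate post and catch
- gate_end (a point): point on the gate near its free end, 85 mm from the hinge pin, 22 mm above the bench
- brake_arm1: bystander: loose bare-metal brake arm, 110 x 22 x 24 mm, lying on the bench; origin at its underside
- brake_arm2: bystander: loose black brake arm, 110 x 22 x 24 mm, lying on the bench; origin at its underside
- tape_roll: bystander: roll of paper rim tape, 68 mm across, 22 mm tall, lying flat; origin at its underside
- oil_bottle: bystander: white oil bottle with a thin spout, 62 mm across, 165 mm tall, standing; origin at its underside
- bearing_jar: bystander: glass jar with a metal lid, 64 mm across, 75 mm tall, standing; origin at its underside
- hub: bystander: wheel hub standing on its flange, 54 mm across, 82 mm tall with its axle; origin at its underside
- spanner: bystander: steel spanner 160 mm long, lying flat; origin at its underside

How it is judged:
By the outcome, as a careful person would: the job done as asked, in the order asked, and still so for the second after the job is handed in, with the robot touching nothing.
It also fails if it takes over 72 s, if anything falls off the work surface, if the arm or the gripper's body presses on something with over 40 N, if the wrist force passes 120 N, or if a joint passes its speed limit or range.

### The arm

A 7-joint arm with a two-finger parallel gripper is mounted at the origin on the work surface. World frame = base frame: x ahead of the robot, y to its left, z up, the work surface at z = 0. Lengths are in m, angles in rad, forces in N, time in s.
With the tool pointing down it reaches from about 0.4 to 0.85 m from the base axis. Payload 10.4 kg.
Tool frame: the origin (TCP) lies on the centre line of the jaws, within the pads' length; the fingertips stand 25 mm ahead of it and the grasp point (between the pads) lies 6 mm ahead of it; z points along the fingers, y is the line along which they close (so a half turn about z gives the same grasp; the last joint's range is limited). The gripper opens to 87 mm and grips with 3 to 60 N. Pads are 19 mm wide; open, the fingers measure 117 mm over their backs; the gripper's body (75 mm by 190 mm) begins 51 mm behind the grasp point.
Start: joints at [1.298, 0.332, -0.065, 1.46, 0.022, 1.35, -0.088], TCP at [0.155, -0.606, 0.226] pointing down, gripper open.
Joint ranges: [-2.6, 2.6], [-0.5, 2.12], [-1.47, 1.34], [0.16, 2.42], [-1.27, 4.41], [0.06, 2.06], [-2.6, 2.6]. Speed limits (rad/s): [2.22, 2.22, 2.79, 2.79, 3.14, 3.14, 3.14].

### API

Orientations are given as a rotation vector (axis times angle).
In Python, from rig import state, camera, camera_info, close_job, spotter gives the robot as it stands.
- The arm moves only by the shell command python3 -m handwheel 'ROWS'. ROWS is JSON, a list that holds one entry, the list of rows, each a list of 7 numbers: the turn, a rotation vector about the tool's x, y, z in rad, then the shift along the tool's x, y, z in m, then the opening, from 0 (shut) to 1 (fully open). In form: [[[wx, wy, wz, x, y, z, grip], ...]]. A call has exactly 10 rows; each row is the pose to reach, as a shift and turn from the pose commanded when the call began, along the tool's axes at that moment; what a row does not reach only later rows make up. A row lasts 1/12 s, in which the tool goes at most 41.7 mm and 7.16 degrees, less where a joint would pass 70% of its speed; a pose out of reach is approached as far as the arm can. A call with a gripper value outside its range is refused whole. The fingers move at their own pace and stop on an object; the grip force is fixed at half the most. Time passes only in rows, so rows that repeat a pose let the fingers close, or fill a call up. It gives the time, the measured TCP pose, the force, the opening and the grip force at its end, in the units of the state.
- state(): the state, without advancing time (a new reading comes with each control period).
- camera(name): name is "scene" or "top" or "wrist"; returns (picture, depth): 384x512x3 uint8, red, green, blue; 384x512 float32, m along the optical axis (not along the pixel's ray), 0 where there is no reading.
- camera_info(name): a dict with "K" (3x3 intrinsics, pixels), "R" (3x3) and "t" (3): a world point X has camera coordinates R X + t; the wrist camera has in their place "T_tool_cam" (4x4, takes a point from camera to tool coordinates, whose origin is the TCP and whose axes are the flange's). Camera axes: x right, y down, z forward; pixel columns grow to the right and rows downward; lengths in m; the calibration is good to about 2 mm. A picture is of the moment at which its call begins: read the wrist's pose just before it. camera_info takes no time and is no camera call.
- close_job(): hands the job in; it is judged then, once.
Trained networks look in the newest picture that a camera, given by its name, has taken for a name from the list of things; names that differ only in an ending like _2 or _b are one class to them, and where a whole thing is asked for, a point or a joint stands for the part that bears it (a point fixed in the world has none). Each returns a list of dicts, best first, with "confidence" (0 to 1); they miss things now and then, are a little off and sometimes report something else, mostly with a low value. They report only what shows in the picture. A call takes as long as a camera call.
- spotter.search_frame(camera, name): "extent" ([left, top, right, bottom] in pixels, round what is visible of it).
- spotter.place_of(camera, name): "location" ([column, row] in pixels: a listed point, or the origin of a listed thing).
The state is a dict: "t": time; "joints": joint angles; "qd": joint speeds; "joint_efforts": joint torques, N m; "tool_pos": TCP position; "tool_rot": TCP orientation; "ft_force": force on the tool from outside, world axes, zero at the start; "ft_torque": the same for the moment, N m; "finger_gap": opening from 0.0 (shut) to 1.0 (fully open); "grip_force": force on a finger pad.
Only numpy, scipy, OpenCV 4.12 (cv2) and the standard library are available. Lean on these libraries where they do the work, as an engineer would, in place of code of your own. Each camera call takes 0.05 s, during which the arm holds its last target. There are 200 camera calls.

## Working session

There is one attempt and no reset: what is moved stays moved. The work goes in short steps, Python scripts to look and compute and a shell command to move; the robot and the scene stay as the last step left them, time stands still between calls to the robot, and variables do not carry over. Pictures are saved under pics/ and viewed, at most 10 in all, crops included, and the job is handed in when it is done.

```bash
mkdir -p pics
cat > h.py <<'E'
import numpy as np, cv2
from rig import state, camera, camera_info, close_job, spotter
from scipy.spatial.transform import Rotation as Ro
def cw(name):
    i=camera_info(name); K=np.array(i["K"])
    if name=="wrist":
        s=state(); T=np.eye(4); T[:3,:3]=Ro.from_rotvec(s["tool_rot"]).as_matrix(); T[:3,3]=s["tool_pos"]
        T=T@np.array(i["T_tool_cam"]); return K,T[:3,:3],T[:3,3]
    R=np.array(i["R"]); t=np.array(i["t"]); return K,R.T,-R.T@t
def ray(name,px,z):
    K,R,o=cw(name); d=R@np.linalg.inv(K)@np.array([px[0],px[1],1.]); return o+d*(z-o[2])/d[2]
def cloud(name,dep):
    K,R,o=cw(name); v,u=np.indices(dep.shape); p=np.stack([u,v,np.ones_like(u)],-1)@np.linalg.inv(K).T
    return (p*dep[...,None])@R.T+o
E
python3 - <<'E'
from h import *
s=state();print({k:np.round(v,3) for k,v in s.items()})
for c in ("top","scene"):
    im,d=camera(c);np.save(c+"_d.npy",d);np.save(c+"_im.npy",im);cv2.imwrite(f"pics/{c}0.png",im[:,:,::-1])
    for n,z in [("can_c",0),("rack",0),("end_frame",0),("shelf_edge",.218),("gate_hinge",.022),("gate_end",.022)]:
        for r in spotter.place_of(c,n)[:4]: print(c,n,round(r["confidence"],2),np.round(r["location"]),np.round(ray(c,r["location"],z)[:2],4))
E
```

```text
{'t': np.float64(0.0), 'joints': array([ 1.298,  0.333, -0.065,  1.461,  0.022,  1.35 , -0.089]), 'qd': array([ 0.001,  0.   , -0.   , -0.001, -0.   , -0.   ,  0.001]), 'joint_efforts': array([ 1.0000e-03, -6.2326e+01,  2.5000e-02, -3.8989e+01, -6.1000e-02,
        4.0000e-02,  0.0000e+00]), 'tool_pos': array([ 0.154, -0.605,  0.225]), 'tool_rot': array([-3.116, -0.391,  0.   ]), 'ft_force': array([-0.734,  0.116, -0.783]), 'ft_torque': array([0.057, 0.049, 0.003]), 'grip_force': np.float64(0.0), 'finger_gap': np.float64(0.997)}
top can_c 0.75 [296. 201.] [ 0.5597 -0.1539]
top can_c 0.59 [274. 199.] [ 0.5644 -0.0917]
top rack 0.75 [260. 200.] [ 0.5615 -0.0525]
top rack 0.58 [336. 211.] [ 0.5352 -0.263 ]
top end_frame 0.75 [335. 212.] [ 0.5304 -0.2616]
top shelf_edge 0.88 [287. 188.] [ 0.5701 -0.1072]
top gate_hinge 0.56 [257. 177.] [ 0.6237 -0.0418]
top gate_hinge 0.46 [210. 133.] [0.7433 0.0893]
top gate_hinge 0.34 [287. 189.] [ 0.5912 -0.1263]
top gate_end 0.62 [228. 155.] [0.6829 0.0371]
scene can_c 0.98 [200. 227.] [ 0.5558 -0.164 ]
scene can_c 0.82 [294. 226.] [0.5891 0.0955]
scene can_c 0.62 [220. 225.] [ 0.5588 -0.1082]
scene rack 0.8 [241. 230.] [ 0.5816 -0.0529]
scene end_frame 0.59 [167. 225.] [ 0.5391 -0.2553]
scene shelf_edge 0.69 [211. 186.] [ 0.5621 -0.1111]
scene gate_hinge 0.62 [249. 243.] [ 0.6319 -0.0349]
scene gate_end 0.42 [280. 259.] [0.6858 0.0397]
```

Run:
```python
import cv2
a=cv2.imread("pics/top0.png");b=cv2.imread("pics/scene0.png")
cv2.imwrite("pics/t1.png",cv2.resize(a[60:300,130:450],None,fx=2.4,fy=2.4,interpolation=2))
cv2.imwrite("pics/s1.png",cv2.resize(b[120:330,110:390],None,fx=2.8,fy=2.8,interpolation=2))
```

```text
(no output)
```

View pics/t1.png

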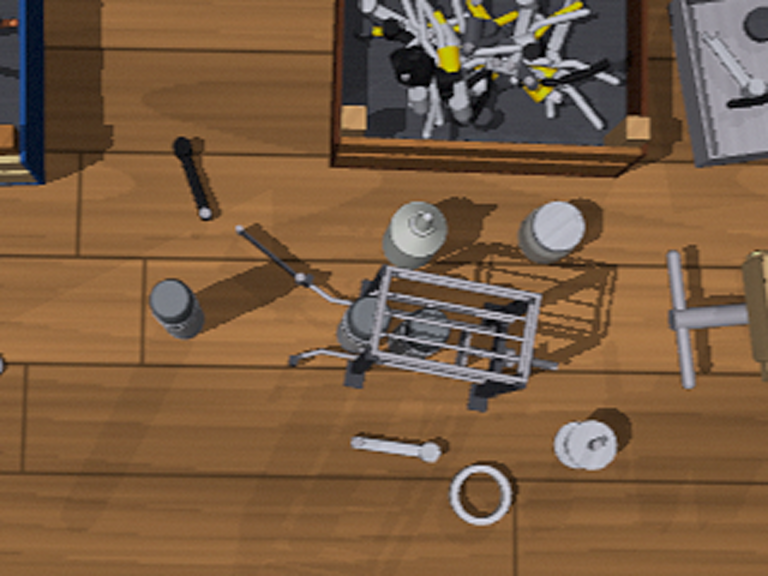

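View pics/s1.png

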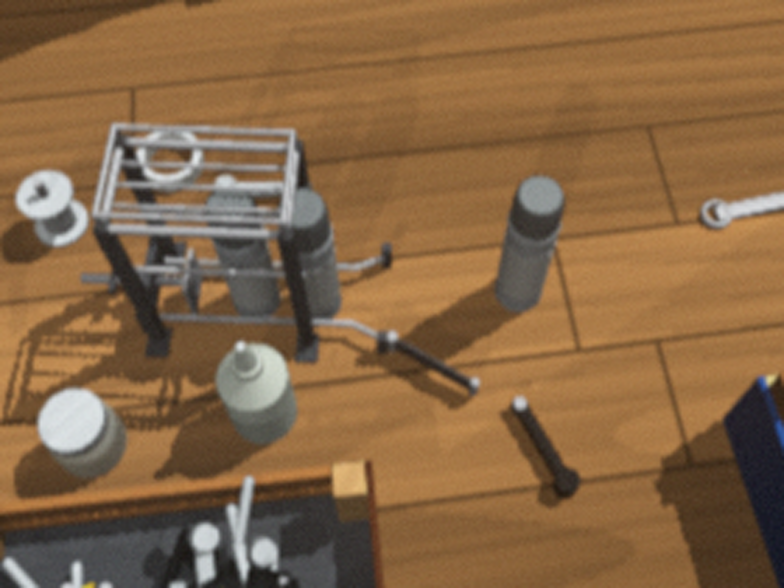

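The top view (2.4x crop) shows the loose can at (178,310), the rack's mouth at about (320,320), and the lane running right and slightly down. The gate is open from (300,277) to (240,230). The black brake arm is at (195,180) and the oil bottle at (415,235). Next I'll measure these.

Run:
```python
from h import *
from scipy.optimize import least_squares
P={c:cloud(c,np.load(c+"_d.npy")) for c in("top","scene")}
V={c:np.load(c+"_d.npy")>0 for c in P}
def sel(c,lo,hi,x0,x1,y0,y1):
    p=P[c][V[c]]; m=(p[:,2]>lo)&(p[:,2]<hi)&(p[:,0]>x0)&(p[:,0]<x1)&(p[:,1]>y0)&(p[:,1]<y1); return p[m]
for c in P:
    p=sel(c,.205,.232,.4,.75,-.4,0.05); r=cv2.minAreaRect(p[:,:2].astype(np.float32)*1000); print(c,"shelf",len(p),r, cv2.boxPoints(r).tolist())
    for nm,b in [("can",(.165,.2,.45,.7,.02,.25)),("inlane",(.17,.2,.45,.65,-.3,-.03))]:
        q=sel(c,*b); 
        if len(q): print(c,nm,len(q),np.round(q.mean(0),4),np.round((q.max(0)+q.min(0))/2,4),np.round(np.ptp(q,axis=0),3))
    for nm,z in [("brake_arm1",0),("oil_bottle",0),("bearing_jar",0),("gate_end",.022),("spanner",0)]:
        camera(c)
        for r in spotter.place_of(c,nm)[:2]: print(c,nm,round(r["confidence"],2),np.round(ray(c,r["location"],z)[:2],4))
    q=sel(c,.008,.045,.6,.85,-.06,.12); print(c,"gate pts",len(q))
    print(np.round(q[np.argsort(q[:,1])][::max(1,len(q)//25)],3).tolist())
    q=sel(c,.02,.045,.5,.58,-.07,.02); print("catch",len(q),np.round(q,3).tolist()[:12])
    q=sel(c,.14,.18,.6,.75,-.2,0); print("bottle top",len(q),q.mean(0) if len(q) else 0)
```

```text
top shelf 697 ((553.890380859375, -179.31198120117188), (156.8266143798828, 94.92547607421875), 80.29190063476562) [[493.88458251953125, -248.59878540039062], [587.4507446289062, -264.60595703125], [613.8961791992188, -110.02517700195312], [520.3300170898438, -94.01800537109375]]
top can 268 [0.5781 0.097  0.1891] [0.5794 0.0977 0.1821] [0.042 0.041 0.031]
top inlane 448 [ 0.559  -0.1348  0.189 ] [ 0.5539 -0.17    0.1843] [0.119 0.18  0.028]
top brake_arm1 0.69 [ 0.433  -0.1465]
top brake_arm1 0.63 [0.7434 0.0862]
top oil_bottle 0.62 [ 0.6732 -0.1706]
top bearing_jar 0.71 [ 0.6893 -0.3154]
top gate_end 0.46 [0.6817 0.0396]
top gate_end 0.17 [0.7315 0.0871]
top spanner 0.74 [0.52   0.3834]
top spanner 0.37 [ 0.6788 -0.1647]
top gate pts 370
[[0.612, -0.059, 0.024], [0.619, -0.048, 0.032], [0.621, -0.043, 0.021], [0.624, -0.037, 0.038], [0.629, -0.028, 0.038], [0.758, -0.016, 0.008], [0.695, -0.006, 0.008], [0.659, 0.007, 0.036], [0.67, 0.018, 0.034], [0.679, 0.03, 0.03], [0.684, 0.038, 0.033], [0.711, 0.067, 0.009], [0.78, 0.074, 0.008], [0.716, 0.077, 0.026], [0.705, 0.08, 0.021], [0
[... 1659 characters left out ...]
, 0.073, 0.02], [0.705, 0.078, 0.023], [0.72, 0.081, 0.018], [0.744, 0.084, 0.015], [0.727, 0.087, 0.021], [0.757, 0.089, 0.015], [0.743, 0.092, 0.02], [0.746, 0.094, 0.02], [0.604, 0.095, 0.041], [0.775, 0.097, 0.027], [0.604, 0.099, 0.009], [0.75, 0.101, 0.02], [0.783, 0.103, 0.026], [0.763, 0.106, 0.019], [0.778, 0.11, 0.023], [0.779, 0.114, 0.027]]
catch 53 [[0.528, -0.031, 0.039], [0.529, -0.025, 0.041], [0.529, -0.023, 0.04], [0.53, -0.031, 0.037], [0.53, -0.028, 0.037], [0.53, -0.026, 0.036], [0.532, -0.023, 0.04], [0.535, -0.032, 0.041], [0.535, -0.029, 0.041], [0.534, -0.026, 0.037], [0.534, -0.023, 0.037], [0.537, -0.032, 0.038]]
bottle top 104 [ 0.64503733 -0.13677662  0.15764023]
```

```bash
cat >> h.py <<'E'
O=np.array([.5765,-.052,0]); YD=np.array([np.sin(.178),np.cos(.178),0]); XD=np.array([YD[1],-YD[0],0]); Z=np.array([0,0,1.])
def Rt(tilt=40,yaw=0):
    a=np.radians(tilt); z=-np.sin(a)*YD-np.cos(a)*Z; x=np.cos(a)*YD-np.sin(a)*Z
    R=np.stack([x,np.cross(z,x),z],1); return Ro.from_euler('z',yaw,degrees=True).as_matrix()@R
def tip():  # tip centre in rack frame, mm
    s=state(); R=Ro.from_rotvec(s["tool_rot"]).as_matrix(); p=np.array(s["tool_pos"])+R[:,2]*.025-O
    return np.round(np.array([p@XD,p@YD,p[2]])*1000,1), np.round(np.array(s["ft_force"])@np.stack([XD,YD,Z],1),2)
def go(x,y,z,tilt=40,yaw=0):  # move to bring tip centre to rack x,y,z (mm)
    s=state(); R0=Ro.from_rotvec(s["tool_rot"]).as_matrix(); p0=np.array(s["tool_pos"]); R=Rt(tilt,yaw)
    p=O+(x*XD+y*YD+z*Z)/1000-R[:,2]*.025
    return np.round(np.r_[Ro.from_matrix(R0.T@R).as_rotvec(),R0.T@(p-p0)],4)
E
python3 -c "
from h import *
print(go(-180,60,330,20),go(-23,215,120))"
```

```text
[-0.1993 -0.3101 -1.1308  0.4104 -0.5691 -0.1277] [-0.3982 -0.6192 -1.0941  0.6207 -0.6519  0.0866]
```

```bash
python3 -m handwheel '[[[0,0,0,0.02,-0.02,-0.04,0.5],[0,0,0,0.05,-0.05,-0.08,0.2],[-0.2,-0.31,-1.13,0.41,-0.57,-0.128,0.18],[-0.2,-0.31,-1.13,0.41,-0.57,-0.128,0.18],[-0.2,-0.31,-1.13,0.41,-0.57,-0.128,0.18],[-0.2,-0.31,-1.13,0.41,-0.57,-0.128,0.18],[-0.2,-0.31,-1.13,0.41,-0.57,-0.128,0.18],[-0.2,-0.31,-1.13,0.41,-0.57,-0.128,0.18],[-0.2,-0.31,-1.13,0.41,-0.57,-0.128,0.18],[-0.2,-0.31,-1.13,0.41,-0.57,-0.128,0.18]]]'; python3 -c "
from h import *
print(tip(),state()['joints'],go(-180,60,330,20),go(-60,220,200))"
```

```text
t: 2.53
tool_pos: [0.2992, -0.247, 0.3226]
tool_rot: [2.405, 1.669, -0.34]
ft_force: [1.6, -0.4, 0.1]
finger_gap: 0.324
grip_force: 0.0
(array([-239. , -248.4,  298.7]), array([ 1.63, -0.11,  0.11])) [ 0.91436361 -0.30734965 -0.47658643  1.91502342  0.15813739  1.4448418
  0.08037436] [-0.0293 -0.046  -0.1747  0.2918  0.0045 -0.1226] [-0.0595 -0.3942 -0.1681  0.5098  0.0897 -0.047 ]
```

```bash
python3 -m handwheel '[[[-0.03,-0.05,-0.17,0.29,0,-0.12,0.18],[-0.03,-0.05,-0.17,0.29,0,-0.12,0.18],[-0.03,-0.05,-0.17,0.29,0,-0.12,0.18],[-0.03,-0.05,-0.17,0.29,0,-0.12,0.18],[-0.03,-0.05,-0.17,0.29,0,-0.12,0.18],[-0.03,-0.05,-0.17,0.29,0,-0.12,0.18],[-0.06,-0.39,-0.17,0.51,0.09,-0.047,0.18],[-0.06,-0.39,-0.17,0.51,0.09,-0.047,0.18],[-0.06,-0.39,-0.17,0.51,0.09,-0.047,0.18],[-0.06,-0.39,-0.17,0.51,0.09,-0.047,0.18]]]'; python3 -c "
from h import *
print(tip(),state()['joints'],go(-23,205,100))"
```

```text
t: 3.37
tool_pos: [0.4329, 0.0366, 0.309]
tool_rot: [2.059, 1.71, -0.679]
ft_force: [-0.1, -1.6, 1.1]
finger_gap: 0.178
grip_force: 0.0
(array([-157.5,   47.2,  288.7]), array([ 0.17, -1.57,  1.1 ])) [ 0.46415929  0.3107918  -1.19192802  1.63799833  0.64596803  1.91003406
 -0.91909123] [-0.021  -0.0753  0.0005  0.2402  0.1352  0.0584]
```

```bash
python3 -c "
from h import *
print(go(-70,225,200))"
```

```text
[-0.021  -0.0753  0.0005  0.1981  0.0862 -0.0335]
```

```bash
python3 -m handwheel '[[[-0.02,-0.075,0,0.198,0.086,-0.034,0.18],[-0.02,-0.075,0,0.198,0.086,-0.034,0.18],[-0.02,-0.075,0,0.198,0.086,-0.034,0.18],[-0.02,-0.075,0,0.198,0.086,-0.034,0.18],[-0.02,-0.075,0,0.198,0.086,-0.034,0.18],[-0.02,-0.075,0,0.198,0.086,-0.034,0.18],[-0.02,-0.075,0,0.198,0.086,-0.034,0.18],[-0.02,-0.075,0,0.198,0.086,-0.034,0.18],[-0.02,-0.075,0,0.198,0.086,-0.034,0.18],[-0.02,-0.075,0,0.198,0.086,-0.034,0.18]]]'; python3 -c "
from h import *
print(tip(),state()['joints'],go(-23,215,90),go(-23,195,15))"
```

```text
t: 4.2
tool_pos: [0.5484, 0.1978, 0.2208]
tool_rot: [1.995, 1.673, -0.725]
ft_force: [0.2, -0.2, -0.6]
finger_gap: 0.175
grip_force: 0.0
(array([-72. , 224.9, 201.6]), array([ 0.22, -0.15, -0.63])) [-0.15534752  0.75818021 -0.88677367  1.23272194  0.8543538   2.03913483
 -1.12209416] [-0.0011 -0.0033  0.0029  0.0638  0.0492  0.092 ] [-0.0011 -0.0033  0.0029  0.0965  0.0494  0.1624]
```

```bash
python3 -m handwheel '[[[0,0,0,0.03,0.025,0.04,0.18],[0,0,0,0.064,0.049,0.085,0.18],[0,0,0,0.07,0.049,0.105,0.18],[0,0,0,0.077,0.049,0.12,0.18],[0,0,0,0.084,0.049,0.135,0.18],[0,0,0,0.09,0.049,0.15,0.18],[0,0,0,0.094,0.049,0.157,0.18],[0,0,0,0.096,0.049,0.162,0.18],[0,0,0,0.096,0.049,0.162,0.18],[0,0,0,0.096,0.049,0.162,0.18]]]'
python3 - <<'E'
from h import *
print(tip(),state()['joints'],go(-23,178,14),go(0,60,14))
im,d=camera("top");cv2.imwrite("pics/top2.png",cv2.resize(im[100:260,130:330,::-1],None,fx=4,fy=3.75,interpolation=2)[:, :])
p=cloud("top",d);m=(d>0)&(p[...,2]>.165)&(p[...,2]<.2)&(abs(p[...,0]-.58)<.04)&(abs(p[...,1]-.098)<.04);q=p[m];print(q.mean(0))
E
```

```text
t: 5.03
tool_pos: [0.5909, 0.1613, 0.035]
tool_rot: [1.995, 1.674, -0.724]
ft_force: [-0.3, 0.1, 0.8]
finger_gap: 0.184
grip_force: 0.0
(array([-23.6, 196.5,  15.7]), array([-0.29,  0.04,  0.75])) [-0.12224031  0.96523732 -0.80122224  1.30377244  0.96719344  1.80086999
 -1.18005996] [-0.0002 -0.004   0.004  -0.013   0.0005  0.0132] [-0.0002 -0.004   0.004  -0.1038  0.0232  0.0887]
[0.57820447 0.09700407 0.18933171]
```

View pics/top2.png

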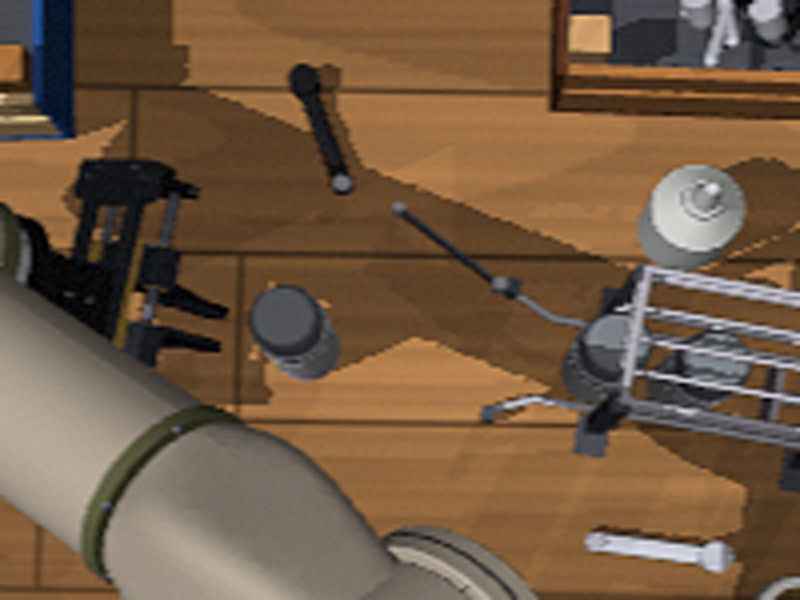

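The closed fork is square behind the can: fingertips at (215,310) and (205,345), can base near (300,350). The lane mouth is clear.

```bash
python3 -m handwheel '[[[0,0,0,-0.0038,0,0.0032,0.18],[0,0,0,-0.0077,0,0.0064,0.18],[0,0,0,-0.0107,0,0.009,0.18],[0,0,0,-0.013,0,0.0109,0.18],[0,0,0,-0.0153,0,0.0129,0.18],[0,0,0,-0.0184,0.001,0.0154,0.18],[0,0,0,-0.0214,0.002,0.018,0.18],[0,0,0,-0.0245,0.003,0.0206,0.18],[0,0,0,-0.0276,0.004,0.0231,0.18],[0,0,0,-0.0306,0.005,0.0257,0.18]]]'
cat > look.py <<'E'
from h import *
print(tip(),np.round(state()['joints'],2))
for c in ("top","scene"):
    im,d=camera(c)
    p=cloud(c,d);q=p[(d>0)&(p[...,2]>.18)&(p[...,2]<.2)]-O
    q=np.stack([q@XD,q@YD],1)*1000; q=q[(abs(q[:,0])<50)&(q[:,1]>-60)&(q[:,1]<170)]
    # cap-top blob(s)
    y=np.sort(q[:,1]); 
    print(c,len(q),np.round(np.c_[q.min(0),np.median(q,0),q.max(0)],1).tolist())
E
python3 look.py; python3 -c "
from h import *
print(go(0,80,15))"
```

```text
t: 5.92
tool_pos: [0.5886, 0.1203, 0.0335]
tool_rot: [1.994, 1.675, -0.726]
ft_force: [-0.5, 1.5, -0.3]
finger_gap: 0.179
grip_force: 0.7
(array([-18.7, 155.7,  14.3]), array([-0.79,  1.38, -0.27])) [-0.05  0.93 -0.8   1.38  0.97  1.76 -1.16]
top 415 [[-47.4, -14.1, 46.4], [-54.9, 126.5, 160.0]]
scene 458 [[-45.1, -7.1, 47.7], [-59.7, 120.8, 158.9]]
[-0.0016 -0.0026  0.0037 -0.058   0.0182  0.0477]
```

```bash
python3 -m handwheel '[[[0,0,0,-0.003,0.001,0.0026,0.18],[0,0,0,-0.0069,0.0022,0.0057,0.18],[0,0,0,-0.011,0.0035,0.009,0.18],[0,0,0,-0.0153,0.0047,0.0126,0.18],[0,0,0,-0.0191,0.006,0.0157,0.18],[0,0,0,-0.023,0.0072,0.019,0.18],[0,0,0,-0.0268,0.0085,0.022,0.18],[0,0,0,-0.0306,0.0097,0.0252,0.18],[0,0,0,-0.0345,0.011,0.0284,0.18],[0,0,0,-0.0383,0.0123,0.0315,0.18]]]'
cat > look.py <<'E'
from h import *
print(tip(),np.round(state()['joints'],2))
T=tip()[0]
for c in ("top","scene"):
    im,d=camera(c)
    p=cloud(c,d);q=p[(d>0)&(p[...,2]>.175)&(p[...,2]<.2)]-O
    q=np.stack([q@XD,q@YD],1)*1000; e=np.array([T[0],T[1]-30]); q=q[np.linalg.norm(q-e,axis=1)<32]
    print(c,len(q),"mean",np.round(q.mean(0),1),"min/max",np.round(np.r_[q.min(0),q.max(0)],1))
    cv2.imwrite(f"pics/l_{c}_{int(state()['t']*10)}.png",cv2.resize(im[120:280,150:350,::-1],None,fx=4,fy=3.75,interpolation=2))
E
python3 look.py; python3 -c "
from h import *
print(go(0,60,15))"
```

```text
t: 6.85
tool_pos: [0.592, 0.069, 0.0338]
tool_rot: [1.994, 1.674, -0.726]
ft_force: [0.6, 1.5, 0.1]
finger_gap: 0.179
grip_force: 0.6
(array([ -6.2, 105.8,  14.6]), array([0.34, 1.6 , 0.07])) [ 0.03  0.89 -0.79  1.44  0.99  1.72 -1.12]
top 245 mean [-9.1 87.6] min/max [-29.9  67.9  12.1 107.7]
scene 271 mean [-1.5 87. ] min/max [-25.6  66.8  16.6 106.7]
[-0.0019 -0.0022  0.0033 -0.0347  0.0058  0.0287]
```

```bash
ls pics; cp pics/l_scene_6*.png pics/v.png; cp pics/l_top_6*.png pics/w.png; python3 -c "
import cv2,numpy as np
a=cv2.imread('pics/v.png');b=cv2.imread('pics/w.png');cv2.imwrite('pics/vw.png',cv2.resize(np.hstack([a,b]),(800,300)) if 0 else np.vstack([cv2.resize(a,(500,300)),cv2.resize(b,(500,300))]))"
```

```text
l_scene_69.png
l_top_69.png
s1.png
scene0.png
t1.png
top0.png
top2.png
```

View pics/vw.png

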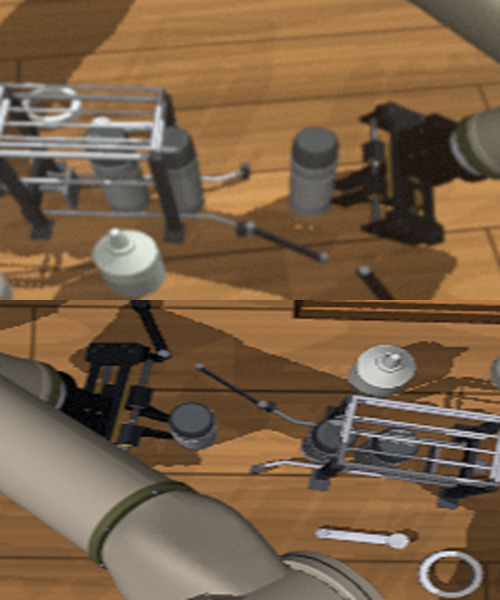

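The can is upright and sits between the two fingertips. In the upper picture it's at (315,170), with the lane straight ahead.

```bash
python3 -m handwheel '[[[0,0,0,-0.003,0.0006,0.0024,0.18],[0,0,0,-0.0065,0.0013,0.0053,0.18],[0,0,0,-0.01,0.002,0.0082,0.18],[0,0,0,-0.0135,0.0027,0.0111,0.18],[0,0,0,-0.017,0.0034,0.014,0.18],[0,0,0,-0.0205,0.0041,0.017,0.18],[0,0,0,-0.024,0.0048,0.0199,0.18],[0,0,0,-0.0275,0.0052,0.0228,0.18],[0,0,0,-0.031,0.0056,0.0257,0.18],[0,0,0,-0.0345,0.006,0.0286,0.18]]]'; python3 look.py;  python3 -c "
from h import *
print(go(0,35,15))"
```

```text
t: 7.78
tool_pos: [0.5901, 0.0239, 0.034]
tool_rot: [1.994, 1.674, -0.726]
ft_force: [0.9, 1.0, 0.8]
finger_gap: 0.183
grip_force: 0.6
(array([-0.1, 61.1, 14.8]), array([0.65, 1.18, 0.75])) [ 0.11  0.86 -0.79  1.5   1.    1.67 -1.09]
top 249 mean [-2.8 43. ] min/max [-22.9  22.8  18.5  62.6]
scene 262 mean [ 4.7 42.8] min/max [-17.8  22.3  21.3  62.3]
[-0.0019 -0.0022  0.0034 -0.0195 -0.0001  0.0162]
```

```bash
python3 -m handwheel '[[[0,0,0,-0.002,0,0.0017,0.18],[0,0,0,-0.0045,0,0.0037,0.18],[0,0,0,-0.007,0,0.0058,0.18],[0,0,0,-0.0095,0,0.0079,0.18],[0,0,0,-0.012,0,0.01,0.18],[0,0,0,-0.0145,0,0.012,0.18],[0,0,0,-0.017,0,0.0141,0.18],[0,0,0,-0.0195,0,0.0162,0.18],[0,0,0,-0.022,0,0.0183,0.18],[0,0,0,-0.0245,0,0.0204,0.18]]]'; python3 look.py;  python3 -c "
from h import *
print(go(0,0,15))"
```

```text
t: 8.72
tool_pos: [0.5845, -0.0074, 0.034]
tool_rot: [1.994, 1.674, -0.726]
ft_force: [-0.3, 1.0, 0.5]
finger_gap: 0.179
grip_force: 0.7
(array([-0.1, 29.3, 14.8]), array([-0.52,  0.91,  0.55])) [ 0.16  0.83 -0.79  1.55  1.01  1.64 -1.07]
top 259 mean [-2.3  9.7] min/max [-22.5 -32.5  19.7  31.3]
scene 277 mean [4.4 8.7] min/max [-18.8 -31.8  21.8  29.8]
[-0.0017 -0.0024  0.0038 -0.0222 -0.0001  0.0184]
```

```bash
python3 -m handwheel '[[[0,0,0,-0.0015,0,0.0012,0.18],[0,0,0,-0.0035,0,0.0029,0.18],[0,0,0,-0.0055,0,0.0046,0.18],[0,0,0,-0.0075,0,0.0062,0.18],[0,0,0,-0.0095,0,0.0079,0.18],[0,0,0,-0.0115,0,0.0095,0.18],[0,0,0,-0.0135,0,0.0112,0.18],[0,0,0,-0.0155,0,0.0129,0.18],[0,0,0,-0.0172,0,0.0143,0.18],[0,0,0,-0.0185,0,0.0154,0.18]]]'; python3 look.py;  python3 -c "
from h import *
print(go(0,-10,15))"
```

```text
t: 9.65
tool_pos: [0.5803, -0.0309, 0.0339]
tool_rot: [1.994, 1.675, -0.726]
ft_force: [0.6, 3.0, -0.5]
finger_gap: 0.183
grip_force: 1.2
(array([-0.1,  5.5, 14.7]), array([ 0.1 ,  3.1 , -0.55])) [ 0.2   0.81 -0.79  1.58  1.02  1.62 -1.05]
top 334 mean [ -2.5 -21.8] min/max [-22.6 -55.   18.8   7.4]
scene 351 mean [  4.1 -21.9] min/max [-17.8 -55.4  21.6   6.6]
[-0.0016 -0.0027  0.0043 -0.0118 -0.      0.0096]
```

```bash
python3 -m handwheel '[[[0,0,0,-0.001,0,0.0008,0.18],[0,0,0,-0.002,0,0.0016,0.18],[0,0,0,-0.003,0,0.0025,0.18],[0,0,0,-0.004,0,0.0033,0.18],[0,0,0,-0.005,0,0.0041,0.18],[0,0,0,-0.006,0,0.0049,0.18],[0,0,0,-0.007,0,0.0058,0.18],[0,0,0,-0.008,0,0.0066,0.18],[0,0,0,-0.009,0,0.0074,0.18],[0,0,0,-0.01,0,0.0083,0.18]]]'; python3 -c "
from h import *
print(tip())"
```

```text
t: 10.58
tool_pos: [0.578, -0.0436, 0.034]
tool_rot: [1.994, 1.674, -0.726]
ft_force: [0.3, 3.9, -0.3]
finger_gap: 0.179
grip_force: 1.9
(array([-0. , -7.5, 14.8]), array([-0.43,  3.88, -0.31]))
```

```bash
python3 -m handwheel '[[[0,0,0,-0.0003,0,0.0002,0.18],[0,0,0,-0.0006,0,0.0005,0.18],[0,0,0,-0.0009,0,0.0007,0.18],[0,0,0,-0.0012,0,0.001,0.18],[0,0,0,-0.0015,0,0.0012,0.18],[0,0,0,-0.0018,0,0.0015,0.18],[0,0,0,-0.0021,0,0.0017,0.18],[0,0,0,-0.0024,0,0.002,0.18],[0,0,0,-0.0024,0,0.002,0.18],[0,0,0,-0.0024,0,0.002,0.18]]]'; python3 -c "
from h import *
print(tip())"
python3 -m handwheel '[[[0,0,0,-0.0003,0,0.0002,0.18],[0,0,0,-0.0006,0,0.0005,0.18],[0,0,0,-0.0009,0,0.0007,0.18],[0,0,0,-0.0012,0,0.001,0.18],[0,0,0,-0.0015,0,0.0012,0.18],[0,0,0,-0.0018,0,0.0015,0.18],[0,0,0,-0.0021,0,0.0017,0.18],[0,0,0,-0.0024,0,0.002,0.18],[0,0,0,-0.0024,0,0.002,0.18],[0,0,0,-0.0024,0,0.002,0.18]]]'; python3 -c "
from h import *
print(tip())"
```

```text
t: 11.42
tool_pos: [0.5775, -0.0467, 0.034]
tool_rot: [1.994, 1.674, -0.726]
ft_force: [0.6, 3.1, -2.3]
finger_gap: 0.18
grip_force: 1.7
(array([  0. , -10.6,  14.9]), array([ 0.01,  3.19, -2.33]))
t: 12.25
tool_pos: [0.577, -0.0498, 0.034]
tool_rot: [1.994, 1.674, -0.726]
ft_force: [0.4, 3.1, -1.5]
finger_gap: 0.178
grip_force: 1.7
(array([  0. , -13.7,  14.8]), array([-0.2 ,  3.11, -1.5 ]))
```

```bash
cat > ok.py <<'E'
from h import *
import sys
t=tip(); print(t,round(float(state()['grip_force']),1)); sys.exit(int(t[1][1]>5.3))
E
python3 -m handwheel '[[[0,0,0,-0.0003,0,0.0002,0.18],[0,0,0,-0.0006,0,0.0005,0.18],[0,0,0,-0.0009,0,0.0007,0.18],[0,0,0,-0.0012,0,0.001,0.18],[0,0,0,-0.0014,0,0.0012,0.18],[0,0,0,-0.0016,0,0.0013,0.18],[0,0,0,-0.0016,0,0.0013,0.18],[0,0,0,-0.0016,0,0.0013,0.18],[0,0,0,-0.0016,0,0.0013,0.18],[0,0,0,-0.0016,0,0.0013,0.18]]]' >/dev/null; python3 ok.py && python3 -m handwheel '[[[0,0,0,-0.0003,0,0.0002,0.18],[0,0,0,-0.0006,0,0.0005,0.18],[0,0,0,-0.0009,0,0.0007,0.18],[0,0,0,-0.0012,0,0.001,0.18],[0,0,0,-0.0014,0,0.0012,0.18],[0,0,0,-0.0016,0,0.0013,0.18],[0,0,0,-0.0016,0,0.0013,0.18],[0,0,0,-0.0016,0,0.0013,0.18],[0,0,0,-0.0016,0,0.0013,0.18],[0,0,0,-0.0016,0,0.0013,0.18]]]' >/dev/null; python3 ok.py && python3 -m handwheel '[[[0,0,0,-0.0003,0,0.0002,0.18],[0,0,0,-0.0006,0,0.0005,0.18],[0,0,0,-0.0009,0,0.0007,0.18],[0,0,0,-0.0012,0,0.001,0.18],[0,0,0,-0.0014,0,0.0012,0.18],[0,0,0,-0.0016,0,0.0013,0.18],[0,0,0,-0.0016,0,0.0013,0.18],[0,0,0,-0.0016,0,0.0013,0.18],[0,0,0,-0.0016,0,0.0013,0.18],[0,0,0,-0.0016,0,0.0013,0.18]]]' >/dev/null; python3 ok.py
```

```text
(array([  0. , -15.8,  14.9]), array([-0.67,  2.79, -1.74])) 1.7
(array([  0.1, -17.8,  14.9]), array([-0.3 ,  3.3 , -1.11])) 1.6
(array([  0. , -19.9,  14.9]), array([-0.71,  3.95, -2.08])) 1.6
```

```bash
python3 -m handwheel '[[[0,0,0,-0.0003,0,0.0002,0.18],[0,0,0,-0.0006,0,0.0005,0.18],[0,0,0,-0.0009,0,0.0007,0.18],[0,0,0,-0.0012,0,0.001,0.18],[0,0,0,-0.0014,0,0.0012,0.18],[0,0,0,-0.0016,0,0.0013,0.18],[0,0,0,-0.0016,0,0.0013,0.18],[0,0,0,-0.0016,0,0.0013,0.18],[0,0,0,-0.0016,0,0.0013,0.18],[0,0,0,-0.0016,0,0.0013,0.18]]]' >/dev/null; python3 ok.py && python3 -m handwheel '[[[0,0,0,-0.0003,0,0.0002,0.18],[0,0,0,-0.0006,0,0.0005,0.18],[0,0,0,-0.0009,0,0.0007,0.18],[0,0,0,-0.0012,0,0.001,0.18],[0,0,0,-0.0014,0,0.0012,0.18],[0,0,0,-0.0016,0,0.0013,0.18],[0,0,0,-0.0016,0,0.0013,0.18],[0,0,0,-0.0016,0,0.0013,0.18],[0,0,0,-0.0016,0,0.0013,0.18],[0,0,0,-0.0016,0,0.0013,0.18]]]' >/dev/null; python3 ok.py && python3 -m handwheel '[[[0,0,0,-0.0003,0,0.0002,0.18],[0,0,0,-0.0006,0,0.0005,0.18],[0,0,0,-0.0009,0,0.0007,0.18],[0,0,0,-0.0012,0,0.001,0.18],[0,0,0,-0.0014,0,0.0012,0.18],[0,0,0,-0.0016,0,0.0013,0.18],[0,0,0,-0.0016,0,0.0013,0.18],[0,0,0,-0.0016,0,0.0013,0.18],[0,0,0,-0.0016,0,0.0013,0.18],[0,0,0,-0.0016,0,0.0013,0.18]]]' >/dev/null; python3 ok.py
python3 - <<'E'
from h import *
for c in ("top","scene"):
    im,d=camera(c)
    r=(slice(150,240),slice(210,330)) if c=="scene" else None
    if c=="scene": cv2.imwrite("pics/sA.png",cv2.resize(im[150:260,140:290,::-1],None,fx=5,fy=5,interpolation=2))
E
```

```text
(array([  0.1, -22. ,  14.9]), array([-0.13,  2.77, -1.46])) 1.6
(array([  0., -24.,  15.]), array([-0.22,  3.46, -1.63])) 1.5
(array([  0. , -26.1,  15. ]), array([ 0.85,  3.33, -2.56])) 1.5
```

View pics/sA.png

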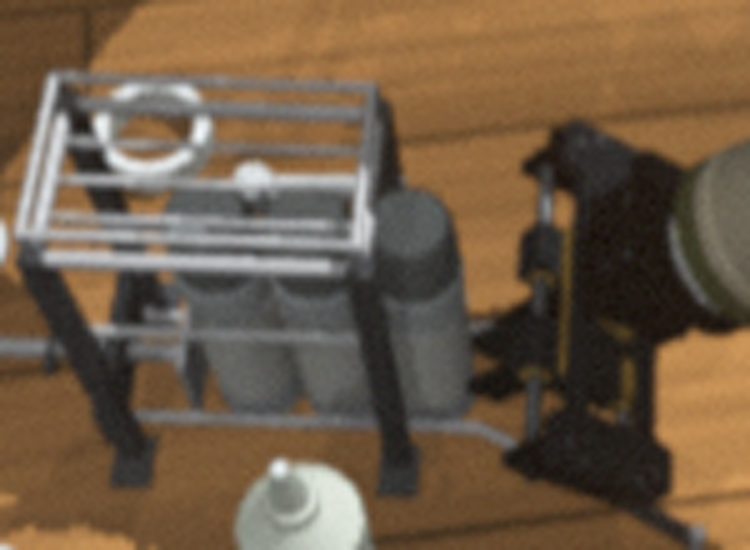

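All three cans are upright and touching (about x 215–470). The stop plate at (193,365) is still a few mm ahead of the first can, so I'll keep pushing in small steps.

```bash
python3 -m handwheel '[[[0,0,0,-0.0003,0,0.0002,0.18],[0,0,0,-0.0006,0,0.0005,0.18],[0,0,0,-0.0009,0,0.0007,0.18],[0,0,0,-0.0012,0,0.001,0.18],[0,0,0,-0.0014,0,0.0012,0.18],[0,0,0,-0.0016,0,0.0013,0.18],[0,0,0,-0.0016,0,0.0013,0.18],[0,0,0,-0.0016,0,0.0013,0.18],[0,0,0,-0.0016,0,0.0013,0.18],[0,0,0,-0.0016,0,0.0013,0.18]]]' >/dev/null; python3 ok.py && python3 -m handwheel '[[[0,0,0,-0.0003,0,0.0002,0.18],[0,0,0,-0.0006,0,0.0005,0.18],[0,0,0,-0.0009,0,0.0007,0.18],[0,0,0,-0.0012,0,0.001,0.18],[0,0,0,-0.0014,0,0.0012,0.18],[0,0,0,-0.0016,0,0.0013,0.18],[0,0,0,-0.0016,0,0.0013,0.18],[0,0,0,-0.0016,0,0.0013,0.18],[0,0,0,-0.0016,0,0.0013,0.18],[0,0,0,-0.0016,0,0.0013,0.18]]]' >/dev/null; python3 ok.py && python3 -m handwheel '[[[0,0,0,-0.0003,0,0.0002,0.18],[0,0,0,-0.0006,0,0.0005,0.18],[0,0,0,-0.0009,0,0.0007,0.18],[0,0,0,-0.0012,0,0.001,0.18],[0,0,0,-0.0014,0,0.0012,0.18],[0,0,0,-0.0016,0,0.0013,0.18],[0,0,0,-0.0016,0,0.0013,0.18],[0,0,0,-0.0016,0,0.0013,0.18],[0,0,0,-0.0016,0,0.0013,0.18],[0,0,0,-0.0016,0,0.0013,0.18]]]' >/dev/null; python3 ok.py
```

```text
(array([  0.1, -28.1,  15. ]), array([-0.71,  3.01, -1.56])) 1.5
(array([  0.1, -30.2,  15.1]), array([-0.08,  2.02, -1.79])) 1.5
(array([  0., -32.,  15.]), array([ 0.92,  5.26, -1.95])) 2.3
```

```bash
python3 -m handwheel '[[[0,0,0,-0.0002,0,0.0001,0.18],[0,0,0,-0.0003,0,0.0002,0.18],[0,0,0,-0.0004,0,0.0003,0.18],[0,0,0,-0.0005,0,0.0004,0.18],[0,0,0,-0.0006,0,0.0005,0.18],[0,0,0,-0.0006,0,0.0005,0.18],[0,0,0,-0.0006,0,0.0005,0.18],[0,0,0,-0.0006,0,0.0005,0.18],[0,0,0,-0.0006,0,0.0005,0.18],[0,0,0,-0.0006,0,0.0005,0.18]]]' >/dev/null; python3 ok.py
```

```text
(array([  0.1, -32.2,  15. ]), array([ 0.29,  6.6 , -2.17])) 3.2
```

```bash
python3 -m handwheel '[[[0,0,0,-0.0003,0,0.0002,0.18],[0,0,0,-0.0005,0,0.0004,0.18],[0,0,0,-0.0007,0,0.0006,0.18],[0,0,0,-0.0009,0,0.0008,0.18],[0,0,0,-0.0011,0,0.0009,0.18],[0,0,0,-0.0013,0,0.0011,0.18],[0,0,0,-0.0015,0,0.0012,0.18],[0,0,0,-0.0015,0,0.0012,0.18],[0,0,0,-0.0015,0,0.0012,0.18],[0,0,0,-0.0015,0,0.0012,0.18]]]' >/dev/null; python3 ok.py
```

```text
(array([  0.2, -32.5,  14.8]), array([ 1.31, 11.86, -1.92])) 5.2
```

Force climbed to 11.9 N with almost no motion, so the row is home. I'll back off, lift, and cross over to the outer side of the gate.

```bash
python3 -m handwheel '[[[0,0,0,0.0038,0,-0.0032,0.18],[0,0,0,0.0115,0,-0.0096,0.18],[0,0,0,0.0268,0,-0.0225,0.18],[0,0,0,0.046,0,-0.0386,0.18],[0,0,0,0.0705,0,-0.0592,0.18],[0,0,0,0.048,0,-0.086,0.05],[0,0,0,0.0287,0,-0.109,0],[0,0,0,0.034,0.04,-0.112,0],[0,0,0,0.036,0.08,-0.115,0],[0,0,0,0.0394,0.112,-0.118,0]]]'
python3 - <<'E'
from h import *
print(tip(),np.round(state()['joints'],2),go(112,74,15))
for c,z in (("top",.022),("scene",.022)):
    im,d=camera(c); cv2.imwrite(f"pics/g_{c}.png",cv2.resize(im[110:290,130:330,::-1],None,fx=4,fy=3.3,interpolation=2))
    for n in ("gate_end","gate_hinge"):
        for r in spotter.place_of(c,n)[:1]:
            p=ray(c,r["location"],z)-O; print(c,n,round(r["confidence"],2),np.round([p@XD*1000,p@YD*1000],1))
    p=cloud(c,d)-O; q=p[(d>0)&(p[...,2]>.175)&(p[...,2]<.2)]; q=np.c_[q@XD,q@YD]*1000; q=q[(abs(q[:,0])<30)&(q[:,1]<20)&(q[:,1]>-52)]; print("can_c cap",np.round(q.min(0)),np.round(q.max(0)))
E
```

```text
t: 22.35
tool_pos: [0.7043, 0.0122, 0.1008]
tool_rot: [1.994, 1.669, -0.727]
ft_force: [1.4, 0.6, 0.6]
finger_gap: 0.008
grip_force: 0.0
(array([114.4,  69.8,  81.7]), array([1.24, 0.85, 0.62])) [ 0.03  0.94 -0.74  1.12  1.07  1.81 -0.84] [-0.001  -0.0003  0.0014  0.0461 -0.0023  0.0483]
top gate_end 0.62 [ -80.5 -320. ]
top gate_hinge 0.65 [39.9 30.9]
can_c cap [-22. -52.] [ 18. -25.]
scene gate_end 0.58 [ 87.  102.8]
scene gate_hinge 0.48 [49.5 32.5]
can_c cap [-20. -52.] [ 22. -25.]
```

View pics/g_top.png

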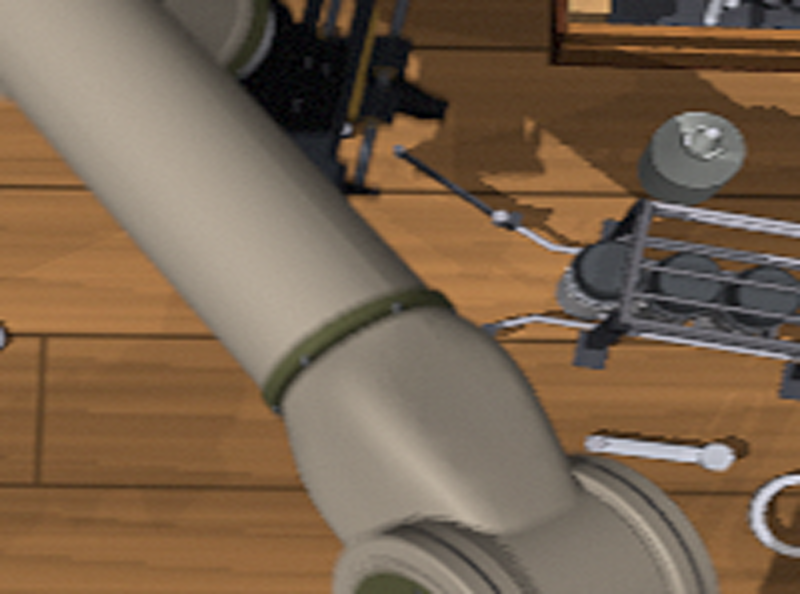

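The row stays closed up; the caps are evenly spaced at (610,270), (690,280) and (765,290). The gate is still open from (505,218) to (400,150), and the fingertip hangs at (445,105) on its outer side. Lowering now.

```bash
python3 -m handwheel '[[[0,0,0,0.006,0,0.006,0],[0,0,0,0.012,0,0.012,0],[0,0,0,0.02,0,0.021,0],[0,0,0,0.028,0,0.03,0],[0,0,0,0.034,0,0.036,0],[0,0,0,0.038,0,0.04,0],[0,0,0,0.042,0,0.044,0],[0,0,0,0.044,0,0.046,0],[0,0,0,0.044,0,0.046,0],[0,0,0,0.044,0,0.046,0]]]'
python3 - <<'E'
from h import *
t=tip()[0];print(tip())
def P(a,r,w): return np.array([47-r*np.cos(a)+w*np.sin(a),28+r*np.sin(a)+w*np.cos(a)])
for a in np.arange(2.1,-.01,-.1):
    p=P(a,66,13 if a>.8 else 5+8*a/.8); g=go(p[0],p[1],t[2]); print(round(a,2),p.round(1),g[3:])
E
```

```text
t: 23.48
tool_pos: [0.7029, 0.0184, 0.0359]
tool_rot: [1.994, 1.674, -0.726]
ft_force: [-0.4, -1.3, 0.4]
finger_gap: 0.004
grip_force: 0.0
(array([111.9,  75.6,  16.7]), array([-0.2 , -1.32,  0.36]))
2.1 [91.5 78.4] [ 0.0023 -0.0204 -0.0017]
2.0 [86.3 82.6] [ 0.0056 -0.0256 -0.0044]
1.9 [80.6 86.3] [ 0.0084 -0.0313 -0.0067]
1.8 [74.7 89.3] [ 0.0108 -0.0372 -0.0087]
1.7 [68.4 91.8] [ 0.0127 -0.0435 -0.0103]
1.6 [61.9 93.6] [ 0.0141 -0.05   -0.0114]
1.5 [55.3 94.8] [ 0.015  -0.0566 -0.0122]
1.4 [48.6 95.2] [ 0.0155 -0.0633 -0.0125]
1.3 [41.9 95.1] [ 0.0153 -0.07   -0.0123]
1.2 [35.2 94.2] [ 0.0147 -0.0767 -0.0118]
1.1 [28.6 92.7] [ 0.0136 -0.0832 -0.0108]
1.0 [22.3 90.6] [ 0.012  -0.0896 -0.0094]
0.9 [16.2 87.8] [ 0.0099 -0.0957 -0.0076]
0.8 [10.3 84.4] [ 0.0073 -0.1016 -0.0055]
0.7 [ 4.3 79.7] [ 0.0037 -0.1077 -0.0024]
0.6 [-1.3 74.3] [-0.0004 -0.1132  0.001 ]
0.5 [-6.1 68.4] [-0.0049 -0.1181  0.0048]
0.4 [-10.3  62. ] [-0.0098 -0.1222  0.0089]
0.3 [-13.7  55.1] [-0.0151 -0.1257  0.0133]
0.2 [-16.3  48. ] [-0.0206 -0.1283  0.0179]
0.1 [-18.1  40.6] [-0.0263 -0.1301  0.0227]
-0.0 [-19.  33.] [-0.0321 -0.131   0.0275]
```

```bash
python3 -m handwheel '[[[0,0,0,0.0012,-0.01,-0.0009,0],[0,0,0,0.0023,-0.0204,-0.0017,0],[0,0,0,0.0056,-0.0256,-0.0044,0],[0,0,0,0.0084,-0.0313,-0.0067,0],[0,0,0,0.0108,-0.0372,-0.0087,0],[0,0,0,0.0127,-0.0435,-0.0103,0],[0,0,0,0.0141,-0.05,-0.0114,0],[0,0,0,0.015,-0.0566,-0.0122,0],[0,0,0,0.0155,-0.0633,-0.0125,0],[0,0,0,0.0153,-0.07,-0.0123,0]]]'; python3 -c "
from h import *
print(tip(),go(4.3,79.7,16.7))
im,d=camera('scene');cv2.imwrite('pics/g2.png',cv2.resize(im[150:290,170:330,::-1],None,fx=4,fy=4,interpolation=2))
for r in spotter.place_of('scene','gate_end')[:1]:
    p=ray('scene',r['location'],.022)-O; print(round(r['confidence'],2),np.round([p@XD*1000,p@YD*1000],1))"
```

```text
t: 24.32
tool_pos: [0.6366, 0.05, 0.0356]
tool_rot: [1.994, 1.674, -0.726]
ft_force: [0.2, -0.7, 0.0]
finger_gap: 0.004
grip_force: 0.4
(array([41.1, 95.1, 16.4]), array([ 0.36, -0.63,  0.02])) [-0.0013 -0.0029  0.0046 -0.0117 -0.0369  0.0097]
0.49 [ 33.2 117.4]
```

View pics/g2.png

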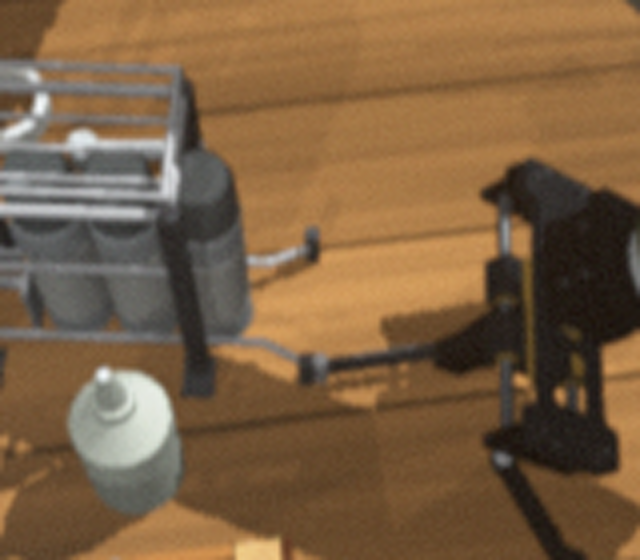

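The finger is swinging the gate, now at roughly 1.4 rad, from (310,368) to the fingertip at (440,350). I'll carry on round the arc.

```bash
python3 -m handwheel '[[[0,0,0,-0.0006,-0.0067,0.0005,0],[0,0,0,-0.0017,-0.0132,0.0015,0],[0,0,0,-0.0033,-0.0196,0.0029,0],[0,0,0,-0.0054,-0.0257,0.0047,0],[0,0,0,-0.008,-0.0316,0.0068,0],[0,0,0,-0.0116,-0.0377,0.0099,0],[0,0,0,-0.0157,-0.0432,0.0133,0],[0,0,0,-0.0202,-0.0481,0.0171,0],[0,0,0,-0.0251,-0.0522,0.0212,0],[0,0,0,-0.0304,-0.0557,0.0256,0]]]'; python3 -c "
from h import *
print(tip(),go(-19,38,16.4))"
```

```text
t: 25.25
tool_pos: [0.5749, 0.0201, 0.0358]
tool_rot: [1.994, 1.675, -0.726]
ft_force: [-0.0, 0.2, 0.3]
finger_gap: 0.008
grip_force: 0.5
(array([-14.4,  54.6,  16.6]), array([-0.04,  0.16,  0.33])) [-0.0013 -0.0031  0.0048 -0.0126 -0.0047  0.0108]
```

```bash
python3 -m handwheel '[[[0,0,0,-0.002,-0.0007,0.0017,0],[0,0,0,-0.004,-0.0015,0.0034,0],[0,0,0,-0.006,-0.0022,0.0051,0],[0,0,0,-0.008,-0.003,0.0068,0],[0,0,0,-0.0095,-0.0036,0.0081,0],[0,0,0,-0.011,-0.0042,0.0094,0],[0,0,0,-0.012,-0.0045,0.0102,0],[0,0,0,-0.0128,-0.0047,0.0109,0],[0,0,0,-0.0128,-0.0047,0.0109,0],[0,0,0,-0.0128,-0.0047,0.0109,0]]]'; python3 -c "
from h import *
print(tip())"; python3 ok.py >/dev/null && python3 -m handwheel '[[[0,0,0,-0.0008,0,0.0006,0],[0,0,0,-0.0015,0,0.0012,0],[0,0,0,-0.0022,0,0.0018,0],[0,0,0,-0.0028,0,0.0024,0],[0,0,0,-0.0034,0,0.0028,0],[0,0,0,-0.0038,0,0.0032,0],[0,0,0,-0.0038,0,0.0032,0],[0,0,0,-0.0038,0,0.0032,0],[0,0,0,-0.0038,0,0.0032,0],[0,0,0,-0.0038,0,0.0032,0]]]' >/dev/null; python3 ok.py
```

```text
t: 26.08
tool_pos: [0.568, 0.0046, 0.0355]
tool_rot: [1.994, 1.674, -0.726]
ft_force: [-0.4, 0.4, 0.4]
finger_gap: 0.006
grip_force: 0.3
(array([-18.5,  38.2,  16.3]), array([-0.5,  0.3,  0.4]))
(array([-18.5,  33.2,  16.3]), array([-0.6 ,  0.4 ,  1.49])) 0.3
```

```bash
python3 -m handwheel '[[[0,0,0,-0.0008,0,0.0006,0],[0,0,0,-0.0015,0,0.0012,0],[0,0,0,-0.0022,0,0.0018,0],[0,0,0,-0.0023,0,0.0019,0],[0,0,0,-0.0023,0,0.0019,0],[0,0,0,-0.0023,0,0.0019,0],[0,0,0,-0.0023,0,0.0019,0],[0,0,0,-0.0023,0,0.0019,0],[0,0,0,-0.0023,0,0.0019,0],[0,0,0,-0.0023,0,0.0019,0]]]' >/dev/null; python3 ok.py && python3 -m handwheel '[[[0,0,0,-0.0008,0,0.0006,0],[0,0,0,-0.0015,0,0.0012,0],[0,0,0,-0.0022,0,0.0018,0],[0,0,0,-0.0023,0,0.0019,0],[0,0,0,-0.0023,0,0.0019,0],[0,0,0,-0.0023,0,0.0019,0],[0,0,0,-0.0023,0,0.0019,0],[0,0,0,-0.0023,0,0.0019,0],[0,0,0,-0.0023,0,0.0019,0],[0,0,0,-0.0023,0,0.0019,0]]]' >/dev/null; python3 ok.py
```

```text
(array([-18.5,  30.3,  16.3]), array([-0.06,  0.21,  0.15])) 0.2
(array([-18.5,  27.3,  16.4]), array([0.07, 0.28, 0.45])) 0.2
```

```bash
python3 -m handwheel '[[[0,0,0,-0.0008,0,0.0006,0],[0,0,0,-0.0015,0,0.0012,0],[0,0,0,-0.0022,0,0.0018,0],[0,0,0,-0.0023,0,0.0019,0],[0,0,0,-0.0023,0,0.0019,0],[0,0,0,-0.0023,0,0.0019,0],[0,0,0,-0.0023,0,0.0019,0],[0,0,0,-0.0023,0,0.0019,0],[0,0,0,-0.0023,0,0.0019,0],[0,0,0,-0.0023,0,0.0019,0]]]' >/dev/null; python3 ok.py; python3 -c "
from h import *
im,d=camera('scene');cv2.imwrite('pics/g3.png',cv2.resize(im[160:270,190:310,::-1],None,fx=5,fy=5,interpolation=2))"
```

```text
(array([-18.5,  24.3,  16.4]), array([0.54, 0.51, 1.09])) 0.2
```

View pics/g3.png

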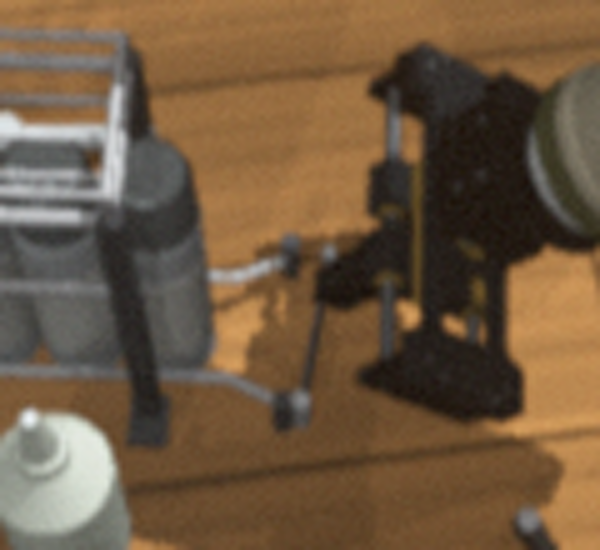

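The gate is nearly shut. Its end at (328,255) is still about 10 mm from the catch at (290,255), so I'll continue.

```bash
python3 -m handwheel '[[[0,0,0,-0.0008,0,0.0006,0],[0,0,0,-0.0015,0,0.0012,0],[0,0,0,-0.0022,0,0.0018,0],[0,0,0,-0.0028,0,0.0023,0],[0,0,0,-0.0031,0,0.0026,0],[0,0,0,-0.0031,0,0.0026,0],[0,0,0,-0.0031,0,0.0026,0],[0,0,0,-0.0031,0,0.0026,0],[0,0,0,-0.0031,0,0.0026,0],[0,0,0,-0.0031,0,0.0026,0]]]' >/dev/null; python3 ok.py && python3 -m handwheel '[[[0,0,0,-0.0008,0,0.0006,0],[0,0,0,-0.0015,0,0.0012,0],[0,0,0,-0.0022,0,0.0018,0],[0,0,0,-0.0023,0,0.0019,0],[0,0,0,-0.0023,0,0.0019,0],[0,0,0,-0.0023,0,0.0019,0],[0,0,0,-0.0023,0,0.0019,0],[0,0,0,-0.0023,0,0.0019,0],[0,0,0,-0.0023,0,0.0019,0],[0,0,0,-0.0023,0,0.0019,0]]]' >/dev/null; python3 ok.py  && python3 -m handwheel '[[[0,0,0,-0.0008,0,0.0006,0],[0,0,0,-0.0015,0,0.0012,0],[0,0,0,-0.0015,0,0.0012,0],[0,0,0,-0.0015,0,0.0012,0],[0,0,0,-0.0015,0,0.0012,0],[0,0,0,-0.0015,0,0.0012,0],[0,0,0,-0.0015,0,0.0012,0],[0,0,0,-0.0015,0,0.0012,0],[0,0,0,-0.0015,0,0.0012,0],[0,0,0,-0.0015,0,0.0012,0]]]' >/dev/null; python3 ok.py
```

```text
(array([-18.4,  20.3,  16.4]), array([-0.72, -0.18,  0.53])) 0.2
(array([-18.4,  17.3,  16.4]), array([-0.25,  0.38, -0.79])) 0.1
(array([-18.4,  15.4,  16.4]), array([-0.39,  0.41,  0.14])) 0.1
```

```bash
cat > gate.py <<'E'
from h import *
for c in ("top","scene"):
    im,d=camera(c)
    for n in ("gate_end","gate_hinge"):
        for r in spotter.place_of(c,n)[:1]:
            p=ray(c,r["location"],.022)-O; print(c,n,round(r["confidence"],2),np.round([p@XD*1000,p@YD*1000],1))
    p=cloud(c,d)-O; X=p@XD*1000;Y=p@YD*1000; m=(d>0)&(p[...,2]>.012)&(p[...,2]<.04)&(abs(X)<55)&(Y>10)&(Y<60)
    for a in range(-50,55,10):
        k=m&(abs(X-a)<5)
        if k.sum(): print(a,k.sum(),np.round(np.percentile(Y[k],[5,50,95]),1),end="; ")
    print()
E
python3 gate.py
```

```text
top gate_hinge 0.5 [45.5 25.3]
-50 10 [11.3 15.6 26.6]; -40 9 [16.9 24.3 27.9]; -30 5 [24.9 25.9 39.2]; -20 1 [22.1 22.1 22.1]; -10 2 [24.8 26.  27.2]; 0 4 [25.3 26.  26.7]; 10 4 [24.7 25.4 27.1]; 20 4 [25.3 26.5 27.2]; 30 4 [25.7 26.4 27.1]; 40 18 [11.  18.6 27.8]; 50 11 [14.1 21.3 29.5]; 
scene gate_end 0.43 [-37.1  32.9]
scene gate_hinge 0.5 [-118.3  -90.6]
-50 13 [12.3 17.7 23. ]; -40 30 [12.6 19.5 29.4]; -10 12 [28.2 37.7 45.7]; 0 9 [25.9 28.6 28.9]; 10 5 [26.4 26.7 29. ]; 20 3 [26.8 26.9 27.2]; 30 3 [27.4 27.5 27.7]; 40 10 [11.9 24.1 29.7]; 50 39 [14.7 22.9 31.2];
```

The depth points put the gate along y≈26–27 right across, so it's nearly or fully shut. I'll press on until I feel the catch.

```bash
python3 -m handwheel '[[[0,0,0,-0.0008,0,0.0006,0],[0,0,0,-0.0015,0,0.0012,0],[0,0,0,-0.0015,0,0.0012,0],[0,0,0,-0.0015,0,0.0012,0],[0,0,0,-0.0015,0,0.0012,0],[0,0,0,-0.0015,0,0.0012,0],[0,0,0,-0.0015,0,0.0012,0],[0,0,0,-0.0015,0,0.0012,0],[0,0,0,-0.0015,0,0.0012,0],[0,0,0,-0.0015,0,0.0012,0]]]' >/dev/null; python3 ok.py && python3 -m handwheel '[[[0,0,0,-0.0008,0,0.0006,0],[0,0,0,-0.0015,0,0.0012,0],[0,0,0,-0.0015,0,0.0012,0],[0,0,0,-0.0015,0,0.0012,0],[0,0,0,-0.0015,0,0.0012,0],[0,0,0,-0.0015,0,0.0012,0],[0,0,0,-0.0015,0,0.0012,0],[0,0,0,-0.0015,0,0.0012,0],[0,0,0,-0.0015,0,0.0012,0],[0,0,0,-0.0015,0,0.0012,0]]]' >/dev/null; python3 ok.py && python3 gate.py
```

```text
(array([-18.4,  14.5,  16.5]), array([0.13, 5.67, 1.03])) 2.2
(array([-18.4,  14.5,  16.5]), array([0.13, 5.67, 1.03])) 2.2
```

The catch answers at 5.7 N, so the gate is shut. Retracting, then verifying.

```bash
python3 -m handwheel '[[[0,0,0,0.002,0,-0.0017,0],[0,0,0,0.006,0,-0.005,0],[0,0,0,0.015,0,-0.0126,0],[0,0,0,0.03,0,-0.0252,0],[0,0,0,0.05,0,-0.042,0],[0,0,0,0.07,0,-0.0588,0],[0,0,0,0.077,0,-0.0645,0],[0,0,0,0.058,0,-0.088,0],[0,0,0,0.045,0,-0.103,0],[0,0,0,0.045,0,-0.103,0]]]'; python3 gate.py; python3 -c "
from h import *
print(tip())
a=camera('scene')[0][130:290,120:330,::-1];b=camera('top')[0][120:280,180:390,::-1]
cv2.imwrite('pics/fin.png',np.vstack([cv2.resize(x,(394,300),interpolation=2) for x in (a,b)]))"
```

```text
t: 33.93
tool_pos: [0.5829, 0.0803, 0.0903]
tool_rot: [1.996, 1.672, -0.72]
ft_force: [0.4, 0.3, 0.7]
finger_gap: 0.008
grip_force: 0.0
top gate_end 0.52 [-37.6  31.7]
top gate_hinge 0.38 [42.8 20.3]
-50 13 [11.4 16.9 26.5]; -40 11 [13.5 23.8 27.8]; -30 4 [24.9 25.6 26.3]; -20 3 [24.8 25.3 26.7]; -10 5 [24.9 26.3 27.2]; 0 4 [25.3 26.  26.7]; 10 4 [24.7 25.4 27.1]; 20 4 [25.3 26.5 27.2]; 30 4 [25.7 26.4 27.1]; 40 19 [11.  19.7 28.3]; 50 11 [14.1 18.6 26.9]; 
scene gate_end 0.59 [-37.7  31.5]
scene gate_hinge 0.52 [45.5 31.5]
-50 12 [12.3 16.5 23.2]; -40 33 [12.4 20.9 29.4]; -30 3 [27.  27.3 27.4]; -20 3 [27.6 27.6 27.8]; -10 4 [28.  28.2 28.4]; 0 9 [25.9 28.8 28.9]; 10 4 [26.4 26.6 28.6]; 20 4 [26.8 27.  27.2]; 30 4 [27.5 27.7 27.8]; 40 9 [12.  20.2 29.8]; 50 40 [14.9 22.9 31.1]; 
(array([-18.7, 113.3,  66.2]), array([-0.18,  0.06,  0.05]))
```

View pics/fin.png

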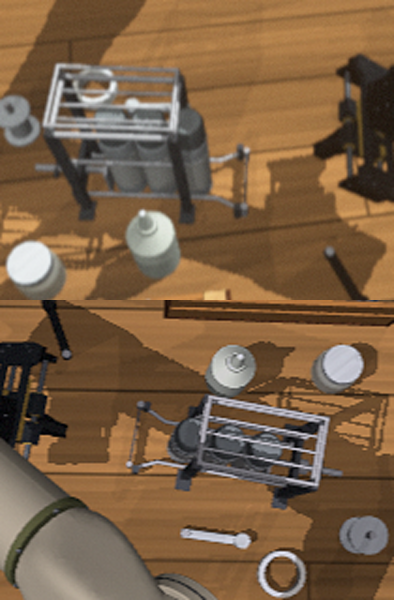

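The gate lies shut across the mouth, from (242,208) to (245,150) in the upper view. The three cans stand closed up at (115–205,150), the other items look undisturbed, and the robot is clear.

```bash
python3 -c "
from rig import close_job
print(close_job())"
```

```text
the job is handed in; nothing more can be done
None
```

I handed the job in at about 34 s: the three cans stand upright and touching, pressed home against the stop at about 12 N, and the gate is shut against its catch, with nothing else on the bench visibly moved.

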